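Stack the plates on the gauge stand and hold the sprung pointer at the mark

TASK

Stack the two loose metal plates flat on the dark raised pad of the wooden gauge stand, one on the other, square and flush with the pad's edges. Then take the upright grip of the sprung telescoping rod, pull it out until its pointer lines up with the upright blade of the mark clip on the scale rail, and finish while still holding it there against its spring. Leave the wooden block and the rivet tub where they are.

Things in the scene. Friction and masses are not known exactly. Their poses are not given: they have to be found in the camera images.
- plate_a_mid (a point): Loose flat aluminium plate, 50 x 90 mm, 12 mm thick, with two 10 mm holes 30 mm either side of its centre on its long axis; lies flat on the table, 150 g nominal (hidden variation). Point: its centre, half-way up. x = across its 50 mm width, y = along its 90 mm length, z up.
- plate_b_mid (a point): Second plate, the same as plate_a in every way (50 x 90 x 12 mm, loose, flat on the table); either may be the lower one in the pile. Point: its centre, half-way up. x = across its 50 mm width, y = along its 90 mm length, z up.
- stand: Gauge stand: plywood board 180 x 330 mm, 10 mm thick, fixed to the table. The rod runs parallel to its y, 100 mm to the +x side of the pad's centre, and is pulled out towards -y. The rod's fixed steel tube (18 mm, collar 21 mm in diameter, top at most 62 mm above the table) ends 60 mm from the grip's axis, on the +y side, when the rod is home.
- pad_top (a point): Centre of the top face of the stand's raised dark steel pad, 50 x 90 mm, its top 18 mm above the table (8 mm above the board). x = across its 50 mm width, y = along its 90 mm length; same axes as the stand. With both plates on it the pile's top is 42 mm above the table.
- grip_mid (a point): Upright black grip on the rod's end, a round peg 22 mm in diameter at full width from 66 to 96 mm above the table, top at 100 mm. Point: on its axis, 81 mm above the table. Stand's axes. Below it are an 18 mm end block (44 to 58 mm high) and a 6 mm square feeler that reaches 120 mm to -x, underside at 48 mm: it passes 6 mm above the finished pile when the rod is pulled.
- rod (a joint): Extension of the rod in m: 0 = home (as it starts), grows as it is pulled out along the stand's -y, end stop at 0.125. The inner spring pulls it home with about 3 N at 0 and 9 N at 0.1 (60 N/m), so it springs back when let go.
- pointer_tip (a point): Tip of the short pointer (5 mm wide) on the rod's end block, 23 mm to +x of the grip's axis, 51 mm above the table. It moves with the rod. Stand's axes.
- mark_tip (a point): Edge nearest the rod, at pointer height, of the upright steel blade (3 mm thick along y, top at 53 mm) of a clip fixed on the aluminium scale rail beside the rod, at a different place along the rail each time. Stand's axes: the pointer is at the mark when both have the same y (60 to 100 mm of extension); the blade stays about 9 mm to +x of the pointer's tip.
- block_mid (a point): Bystander: plain wooden block 45 x 110 x 40 mm, loose, among the plates; centre, half-way up.
- tub_mid (a point): Bystander: loose pale plastic tub, 87 mm across, 57 mm high; centre, half-way up.

How it is judged:
On the way, in this order (a step that is already met when the one before it is completed fails the run):
1. both plates lie released in a square pile on the pad, with the rod still home (horizontal distance between each of plate_a_mid, plate_b_mid and pad_top below 0.007 m and angle between the y axis of each of plate_a_mid, plate_b_mid and the y axis of pad_top, either way round below 0.12 rad and angle between each of plate_a_mid, plate_b_mid's own z axis and vertical below 0.06 rad and height (world z) of each of plate_a_mid, plate_b_mid below 0.04 m and horizontal distance between plate_a_mid and plate_b_mid below 0.007 m and contact force between the fingers and plate_a below 0.1 N and contact force between the fingers and plate_b below 0.1 N and value of joint rod below 0.012 m), for 0.3 s.
2. the rod is pulled out with the fingers until the pointer is at the mark, and held (y of pointer_tip in the frame of mark_tip between -0.005 and 0.005 m and contact force between the fingers and rod above 1 N and velocity of joint rod between -0.01 and 0.01 m/s and contact force between rod and plate_a below 0.3 N and contact force between rod and plate_b below 0.3 N), for 0.5 s.
At the end, for the whole second after the job is handed in: Both plates lie flat on the pad, each within 7 mm of the pad's centre and of each other and within 0.12 rad of its direction, not touched by the fingers; the fingers hold the rod (more than 1 N) at rest with its pointer within 5 mm of the mark along the rod, and the rod is not hung up on the plates (all of step 2 and horizontal distance between each of plate_a_mid, plate_b_mid and pad_top below 0.007 m and angle between the y axis of each of plate_a_mid, plate_b_mid and the y axis of pad_top, either way round below 0.12 rad and angle between each of plate_a_mid, plate_b_mid's own z axis and vertical below 0.06 rad and height (world z) of each of plate_a_mid, plate_b_mid below 0.04 m and horizontal distance between plate_a_mid and plate_b_mid below 0.007 m and contact force between the fingers and plate_a below 0.1 N and contact force between the fingers and plate_b below 0.1 N); the arm keeps its last pose, push and grip.
It fails at once if the wooden block is pushed more than 25 mm from its place (distance of block_mid from where it was at the start of the episode above 0.025 m).
It fails at once if the rivet tub is pushed more than 25 mm from its place (distance of tub_mid from where it was at the start of the episode above 0.025 m).
It also fails if it takes over 64 s, if anything falls off the work surface, if the arm or the gripper's body presses on something with over 40 N, if the wrist force passes 120 N, or if a joint passes its speed limit or range.

ROBOT

A 7-joint arm with a two-finger parallel gripper is mounted at the origin on the work surface; the furniture and walls round the work are solid. World frame = base frame: x ahead of the robot, y to its left, z up, the work surface at z = 0. Lengths are in m, angles in rad, forces in N, time in s.
With the tool pointing down it reaches from about 0.35 to 0.9 m from the base axis. Payload 19.9 kg.
Tool frame: the origin (TCP) lies between the finger pads; the fingertips stand 8 mm ahead of it and the grasp point (between the pads) lies 11 mm behind it; z points along the fingers, y is the line along which they close (so a half turn about z gives the same grasp; the last joint's range is limited). The gripper opens to 85 mm and grips with 20 to 120 N. Pads are 22 mm wide; open, the fingers measure 114 mm over their backs; the gripper's body (76 mm by 85 mm) begins 54 mm behind the grasp point. The pads swing forward as they close: fully open they stand 13 mm farther back than shut.
Start: joints at [1.139, 0.417, -0.01, 1.614, 0.005, 1.111, -0.053], TCP at [0.237, -0.578, 0.239] pointing down, gripper open.
Joint ranges: [-2.81, 2.81], [-0.39, 2.02], [-1.27, 1.25], [0.06, 2.57], [-1.19, 4.33], [0.19, 2], [-2.82, 2.82]. Speed limits (rad/s): [1.89, 1.89, 2.39, 2.39, 3.01, 3.01, 3.01].

INTERFACE

Orientations are given as a unit quaternion [x, y, z, w].
In Python, from workcell import state, camera, hand_in, boxes_of, cut_out, landmark_of gives the robot as it stands. The module is installed in compiled form; this text tells all that it offers.
- The arm moves only by the tool play_rows, never from a script. Its argument "moves" is a list of rows, each an object of numbers: "x", "y", "z": the shift along the tool's x, y, z in cm; "ax", "ay", "az": the turn, a rotation vector about the tool's x, y, z in rad. A call has 1 to 20 rows; each row shifts and turns the commanded pose from where the row before left it, along the tool's axes as they then stand; what a row does not reach is not made up. A row lasts 1/12 s, in which the tool goes at most 41.7 mm and 7.16 degrees, less where a joint would pass 70% of its speed; a pose out of reach is approached as far as the arm can. A call with a gripper value outside its range is refused whole. "hand" is the finger opening in cm, from 0 to 8.54, set as the call begins (left out, the last holds). The fingers move at their own pace and stop on an object; the grip force is fixed at half the most. Time passes only in rows, so rows that do not move let the fingers close. It gives the time, the measured TCP pose, the force, the opening and the grip force at its end, in the units of the state.
- state(): the state, without advancing time (a new reading comes with each control period).
- camera(name): name is "scene" or "top" or "wrist"; returns a dict with "color" (384x512x3 uint8, red, green, blue), "range_z" (384x512 float32, m along the optical axis (not along the pixel's ray), 0 where there is no reading), "fx", "fy", "cx", "cy" (pixels), "T" (4x4, takes a point from camera to world coordinates). Camera axes: x right, y up, looking along -z (the intrinsics and any distortion apply to the point x, -y, -z); pixel columns grow to the right and rows downward; lengths in m; the calibration is good to about 2 mm. A picture is of the moment at which its call begins.
- hand_in(): hands the job in; it is judged then, once.
Trained networks look in a picture, given as the dict that the camera call returned (one of the last four; its "shot" number tells which), for a name from the list of things; names that differ only in an ending like _2 or _b are one class to them, and where a whole thing is asked for, a point or a joint stands for the part that bears it (a point fixed in the world has none). Each returns a list of dicts, best first, with "confidence" (0 to 1); they miss things now and then, are a little off and sometimes report something else, mostly with a low value. They report only what shows in the picture. A call takes as long as a camera call.
- boxes_of(picture, name): "location" ([x, y, z] in m, in the coordinates of the camera as it stood for that picture, good to about 4 mm: the middle of the surface that is visible of it).
- cut_out(picture, name): "pixels" (384x512 bool, what is visible of it).
- landmark_of(picture, name): "location" ([x, y, z] in m, in the coordinates of the camera as it stood for that picture, good to about 4 mm: a listed point, or the origin of a listed thing).
The state is a dict: "time_s": time; "joint_positions": joint angles; "qvel": joint speeds; "effort": joint torques, N m; "tool_pos": TCP position; "ee_rot": TCP orientation; "wrist_force": force on the tool from outside, world axes, zero at the start; "torque": the same for the moment, N m; "grip_width": finger opening in m; "finger_force": force on a finger pad.
Only numpy, scipy, OpenCV 4.12 (cv2) and the standard library are available. Lean on these libraries where they do the work, as an engineer would, in place of code of your own. Each camera call takes 0.05 s, during which the arm holds its last target. There are 200 camera calls.

## Working session

There is one attempt and no reset: what is moved stays moved. The work goes in short steps, Python scripts to look and compute and a tool call to move; the robot and the scene stay as the last step left them, time stands still between calls to the robot, and variables do not carry over. Pictures are saved under pics/ and viewed, at most 10 in all, crops included, and the job is handed in when it is done.

Besides the shell and the picture viewer there is one more tool, called after "Emit:" as name([rows], argument=value, ...), one row to a line, values as JSON. play_rows: Moves the arm, as the interface text tells. Its arguments: {"type":"object","properties":{"moves":{"type":"array","items":{"type":"object","properties":{"x":{"type":"number"},"y":{"type":"number"},"z":{"type":"number"},"ax":{"type":"number"},"ay":{"type":"number"},"az":{"type":"number"}}}},"hand":{"type":"number"}},"required":["moves"]}

```bash
mkdir -p pics
cat > h.py <<'E'
import numpy as np,cv2
from workcell import *
def world(c,l):
    return (c["T"]@np.r_[l,1])[:3]
def cloud(c):
    v,u=np.mgrid[:384,:512]; z=c["range_z"]
    P=np.stack([(u-c["cx"])/c["fx"]*z,-(v-c["cy"])/c["fy"]*z,-z],-1)
    return P@c["T"][:3,:3].T+c["T"][:3,3]
def save(c,n): cv2.imwrite(f"pics/{n}.png",c["color"][...,::-1])
E
python3 - <<'E'
from h import *
np.set_printoptions(precision=4,suppress=True)
s=state();print(s["tool_pos"],s["ee_rot"],s["time_s"])
ims=[]
for n in("top","scene"):
    c=camera(n);ims.append(c["color"][...,::-1]);P=cloud(c)
    print(n,c["fx"],c["T"][:3,3], c.keys())
    for k in("plate_a_mid","pad_top","grip_mid","pointer_tip","mark_tip","block_mid","tub_mid","stand"):
        for d in landmark_of(c,k)[:3]: print(k,round(d["confidence"],2),world(c,d["location"]))
    for d in cut_out(c,"plate_a_mid")[:3]:
        m=d["pixels"]&(c["range_z"]>0);Q=P[m];z=np.median(Q[:,2]);Q=Q[abs(Q[:,2]-z)<.005]
        if len(Q)>20:
            r=cv2.minAreaRect((Q[:,:2]*1000).astype(np.float32));print("plate",d["confidence"],z,len(Q),r)
    save(c,n)
cv2.imwrite("pics/two.png",cv2.resize(np.vstack(ims),(450*1,675))[:600] if 0 else cv2.resize(np.hstack(ims),(800,300)))
E
```

```text
[ 0.2374 -0.5778  0.2386] [ 0.9811  0.1937 -0.0002 -0.0006] 0.0
top 374.79223958735093 [ 0.1985 -0.0223  1.2417] dict_keys(['color', 'range_z', 'fx', 'fy', 'cx', 'cy', 'T', 'shot'])
plate_a_mid 0.62 [ 0.4352 -0.32    0.0057]
pad_top 0.69 [0.462  0.1041 0.0226]
grip_mid 0.69 [0.5546 0.2101 0.0825]
pointer_tip 0.58 [0.5788 0.2092 0.0528]
mark_tip 0.47 [0.5978 0.1146 0.0493]
block_mid 0.85 [ 0.4797 -0.064   0.0196]
block_mid 0.15 [0.5774 0.2105 0.0545]
tub_mid 0.6 [ 0.2923 -0.2793  0.0333]
stand 0.64 [ 0.5097  0.2054 -0.0008]
plate 0.67 0.012349859659333884 379 ((433.34649658203125, -320.177978515625), (90.31705474853516, 51.97230911254883), 63.3428840637207)
scene 382.7110890159811 [-0.0482  0.8772  0.6208] dict_keys(['color', 'range_z', 'fx', 'fy', 'cx', 'cy', 'T', 'shot'])
plate_a_mid 0.67 [ 0.4359 -0.3193  0.0103]
pad_top 0.76 [0.4633 0.0993 0.0154]
grip_mid 0.52 [0.5516 0.2086 0.0825]
pointer_tip 0.86 [0.5734 0.2146 0.0522]
mark_tip 0.37 [0.5889 0.1186 0.0538]
mark_tip 0.3 [ 0.4357 -0.322   0.0094]
block_mid 0.89 [ 0.4832 -0.0632  0.0261]
tub_mid 0.68 [ 0.2933 -0.2791  0.0295]
stand 0.61 [0.506 0.204 0.002]
plate 0.48 0.010552715238033583 174 ((431.2505187988281, -318.9835205078125), (92.94145202636719, 54.32666778564453), 62.946109771728516)
```

View pics/top.png

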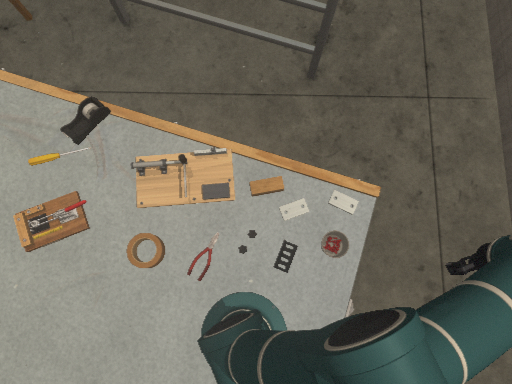

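View pics/scene.png

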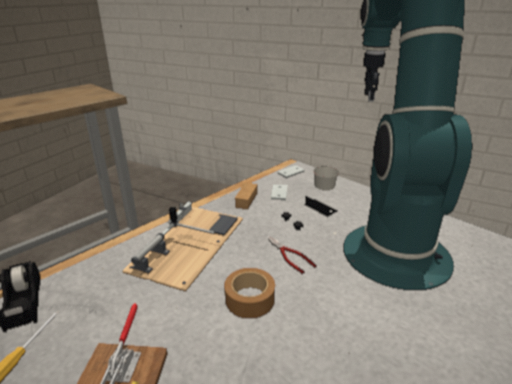

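The top view shows the plates at about (294,209) and (343,202), the block at (267,186), the tub at (334,243), the stand board around (185,178) with its pad at (215,190), and the grip at (183,160). The network found only one plate, so I'll segment both by colour.

Run:
```python
from h import *
np.set_printoptions(precision=4,suppress=True)
c=camera("top");P=cloud(c);C=c["color"].astype(int)
def rect(m,n):
    Q=P[m];
    r=cv2.minAreaRect((Q[:,:2]*1000).astype(np.float32));print(n,len(Q),np.median(Q[:,2]),Q[:,:2].mean(0),r)
for n,(u,v) in dict(p1=(294,209),p2=(343,202)).items():
    m=np.zeros((384,512),bool);m[v-16:v+17,u-20:u+21]=1
    m&=(C.min(-1)>185);rect(m,n)
m=np.zeros((384,512),bool);m[180:202,198:234]=1
print(C[191,215],C[165,215],C[188,160])
rect(m&(C.max(-1)<110),"pad")
m=np.zeros((384,512),bool);m[140:215,125:245]=1
rect(m&(C[...,0]-C[...,2]>40)&(P[...,2]<.03),"board")
m=np.zeros((384,512),bool);m[170:202,245:290]=1
rect(m&(C[...,0]-C[...,2]>30)&(P[...,2]>.03),"block")
x=cv2.resize(c["color"][135:265,120:380,::-1],(780,390),interpolation=cv2.INTER_CUBIC);cv2.imwrite("pics/crop.png",x)
```

```text
p1 0 nan [nan nan] ((0.0, 0.0), (0.0, 0.0), 0.0)
p2 0 nan [nan nan] ((0.0, 0.0), (0.0, 0.0), 0.0)
[95 90 84] [199 157 112] [188 150 105]
pad 379 0.019203954289467307 [0.4584 0.104 ] ((338.34759521484375, 67.9706039428711), (318.01837158203125, 98.58187866210938), 15.612109184265137)
board 4317 0.010765784212880991 [0.5129 0.2059] ((533.3016357421875, 193.60313415527344), (227.68589782714844, 375.427978515625), 5.721090793609619)
block 460 0.04096050094942805 [ 0.4778 -0.0619] ((355.1328125, -69.34233856201172), (307.4148254394531, 111.904296875), 3.2867963314056396)
  return _methods._mean(a, axis=axis, dtype=dtype,
  ret = ret.dtype.type(ret / rcount)
<stdin>:6: RuntimeWarning: Mean of empty slice.
  ret = um.true_divide(
```

View pics/crop.png

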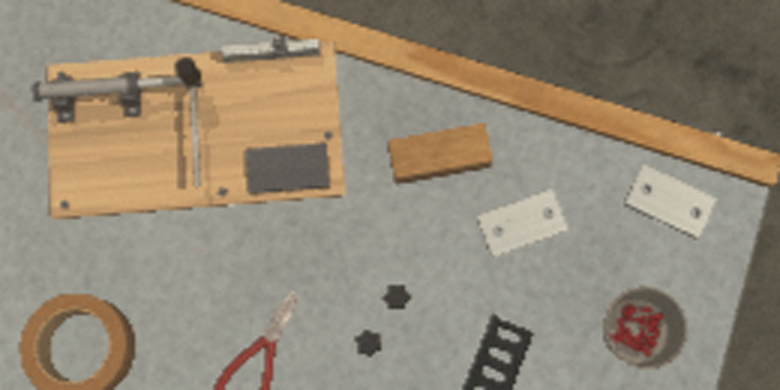

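The crop shows both plates clearly, at (522,222) and (671,201). The right-hand one lies close to the wooden edge. The block is at (440,152), the pad at (287,168) and the mark clip at (280,42).

Run:
```python
from h import *
np.set_printoptions(precision=4,suppress=True)
c=camera("top");P=cloud(c);C=c["color"].astype(int);ok=(c["range_z"]>0)
print(C[209,294],C[202,343],C[225,310])
def rect(u0,u1,v0,v1,m,n):
    b=np.zeros((384,512),bool);b[v0:v1,u0:u1]=1
    b&=ok&m;k,l,st,_=cv2.connectedComponentsWithStats(b.astype(np.uint8));b=l==1+st[1:,4].argmax()
    Q=P[b];q=Q[:,:2]-Q[:,:2].mean(0);w,V=np.linalg.eigh(q.T@q);d=V[:,1]
    print(n,len(Q),np.median(Q[:,2]),Q[:,:2].mean(0),"long axis deg",np.degrees(np.arctan2(d[1],d[0]))%180,cv2.minAreaRect((Q[:,:2]*1000).astype(np.float32)))
z=P[...,2]
pl=(C.min(-1)>C[209,294].min()-25)&(abs(z-.012)<.012)
rect(274,315,190,228,pl,"p1");rect(320,366,185,220,pl,"p2")
rect(196,234,180,202,C.max(-1)<125,"pad")
rect(125,245,145,215,(C[...,0]-C[...,2]>30)&(z<.02)&(z>0),"board")
rect(245,290,170,202,(z>.03)&(z<.05),"block")
# wooden edge strip
b=(C[...,0]-C[...,2]>40)&ok;b[:, :245]=0;b[:,380:]=0
for u in(250,280,310,343,365):
    vs=np.where(b[140:215,u])[0]+140; print(u,P[vs.max(),u],P[vs.min(),u])
```

```text
[198 194 177] [198 193 177] [156 155 148]
p1 379 0.012687251561024793 [ 0.4068 -0.1568] long axis deg 111.59805211859015 ((410.00164794921875, -157.24464416503906), (54.148406982421875, 93.7564468383789), 21.473155975341797)
p2 380 0.012603680972322007 [ 0.4337 -0.323 ] long axis deg 65.92434641949203 ((433.5046691894531, -323.5080261230469), (93.251953125, 55.997955322265625), 65.54900360107422)
pad 397 0.018820847835567145 [0.4615 0.106 ] long axis deg 94.88243832240924 ((462.53167724609375, 106.13778686523438), (49.66432189941406, 89.9598617553711), 5.643719673156738)
board 4038 0.010981883914379265 [0.5021 0.2178] long axis deg 102.09659025909515 ((508.88116455078125, 212.54208374023438), (184.1358642578125, 333.6988525390625), 5.797696113586426)
block 453 0.040743823357792364 [ 0.4798 -0.063 ] long axis deg 101.4824082128149 ((480.30072021484375, -62.83189392089844), (45.633583068847656, 110.46672821044922), 12.197760581970215)
250 [ 0.4711 -0.0094  0.0425] [ 0.6242 -0.0063 -0.0034]
280 [ 0.468  -0.1085  0.0337] [ 0.5947 -0.1111 -0.0075]
310 [ 0.5247 -0.2144 -0.0074] [ 0.562  -0.2139 -0.0006]
343 [ 0.491  -0.3264 -0.0054] [ 0.5289 -0.3268 -0.0022]
365 [ 0.4695 -0.403  -0.0134] [ 0.5055 -0.4012 -0.0021]
```

Emit:
play_rows([
  {"az": -0.095},
  {"az": -0.095},
  {"az": -0.095},
  {"az": -0.095},
  {"az": -0.095},
  {"az": -0.095},
  {"az": -0.095},
  {"az": -0.095},
  {"x": 3.1, "y": 0.75},
  {"x": 3.1, "y": 0.75},
  {"x": 3.1, "y": 0.75},
  {"x": 3.1, "y": 0.75},
  {"x": 3.1, "y": 0.75},
  {"x": 3.1, "y": 0.75},
  {"x": 3.1, "y": 0.75},
  {"x": 3.1, "y": 0.75},
  {"x": 3.1, "y": 0.75},
  {"x": 3.4, "y": 0.75},
], hand=8.0)

```text
invalid input
```

```bash
cat >> h.py <<'E'
np.set_printoptions(precision=4,suppress=True)
from scipy.spatial.transform import Rotation as R
def pose():
    s=state();M=R.from_quat(s["ee_rot"]).as_matrix()
    return np.array(s["tool_pos"]),M,np.degrees(np.arctan2(M[1,0],M[0,0])),s
def go(x,y,z,head):
    """turn az first, then shift (cm, tool axes after the turn, tool straight down)"""
    p,M,h,s=pose();d=(np.array([x,y,z])-p)*100
    a=np.radians(head);print("t",round(s["time_s"],1),"at",p,round(h,1),"tilt",np.degrees(np.arccos(-M[2,2])).round(2),"F",np.array(s["wrist_force"]).round(1),"w",round(s["grip_width"],4),
      "\n az",round(-np.radians((head-h+180)%360-180),3),"x",round(d[0]*np.cos(a)+d[1]*np.sin(a),2),"y",round(d[0]*np.sin(a)-d[1]*np.cos(a),2),"z",round(-d[2],2))
def plates(c,zt=.012,dz=.004,big=400,bright=150):
    """bright flat blobs at height zt: centre, long axis"""
    P=cloud(c);C=c["color"].astype(int);b=(c["range_z"]>0)&(abs(P[...,2]-zt)<dz)&(C.min(-1)>bright)
    b=cv2.morphologyEx(b.astype(np.uint8),cv2.MORPH_CLOSE,np.ones((5,5)))
    k,l,st,_=cv2.connectedComponentsWithStats(b)
    for i in range(1,k):
        if st[i,4]>big:
            Q=P[(l==i)&(c["range_z"]>0)];r=cv2.minAreaRect((Q[:,:2]*1000).astype(np.float32))
            w,hh=r[1];ang=r[2]+(90 if hh>w else 0)
            print("blob",st[i,:5],"c",np.array(r[0]),"size",np.array(r[1]),"axis",round(ang%180,1),"z",np.median(Q[:,2]))
E
python3 - <<'E'
from h import *
c=camera("wrist");save(c,"w1");go(.4335,-.3235,.2386,65.7)
plates(c,bright=120)
for d in landmark_of(c,"plate_a_mid"): print(d["confidence"],world(c,d["location"]))
E
```

```text
t 1.1 at [ 0.2375 -0.5781  0.2393] 22.3 tilt 0.0 F [ 0.4  0.2 -0.6] w 0.0856 
 az -0.757 x 31.27 y 7.39 z 0.07
```

View pics/w1.png

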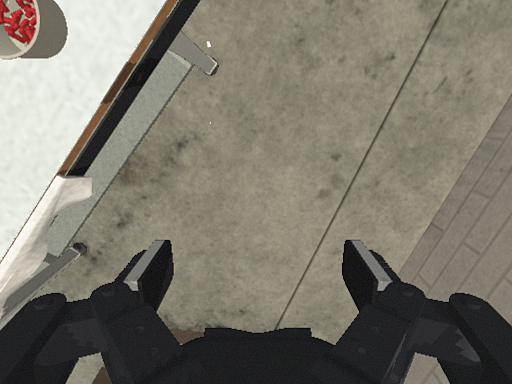

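The arm hasn't moved: the call was refused, and the wrist view still shows the floor beside the table. I'll retry with every key filled in.

Emit:
play_rows([
  {"x": 0, "y": 0, "z": 0, "ax": 0, "ay": 0, "az": -0.095},
  {"x": 0, "y": 0, "z": 0, "ax": 0, "ay": 0, "az": -0.095},
  {"x": 0, "y": 0, "z": 0, "ax": 0, "ay": 0, "az": -0.095},
  {"x": 0, "y": 0, "z": 0, "ax": 0, "ay": 0, "az": -0.095},
  {"x": 0, "y": 0, "z": 0, "ax": 0, "ay": 0, "az": -0.095},
  {"x": 0, "y": 0, "z": 0, "ax": 0, "ay": 0, "az": -0.095},
  {"x": 0, "y": 0, "z": 0, "ax": 0, "ay": 0, "az": -0.095},
  {"x": 0, "y": 0, "z": 0, "ax": 0, "ay": 0, "az": -0.095},
], hand=8.0)

```text
time_s: 1.87
tool_pos: [0.2375, -0.5781, 0.2393]
ee_rot: [0.838, 0.546, -0.0, -0.0]
wrist_force: [0.7, 0.5, -0.2]
grip_width: 0.0798
finger_force: 0.0
```

Emit:
play_rows([
  {"x": 3.1, "y": 0.75},
  {"x": 3.1, "y": 0.75},
  {"x": 3.1, "y": 0.75},
  {"x": 3.1, "y": 0.75},
  {"x": 3.1, "y": 0.75},
  {"x": 3.1, "y": 0.75},
  {"x": 3.1, "y": 0.75},
  {"x": 3.1, "y": 0.75},
  {"x": 3.1, "y": 0.75},
  {"x": 3.4, "y": 0.75},
  {"x": 0},
  {"x": 0},
])

```text
invalid input
```

Run:
```python
from h import *
c=camera("wrist");save(c,"w2");go(.4335,-.3235,.2386,65.7)
plates(c,bright=120)
for d in landmark_of(c,"plate_a_mid"): print(d["confidence"],world(c,d["location"]))
```

```text
t 1.9 at [ 0.2374 -0.5781  0.2393] 66.6 tilt 0.01 F [ 0.8 -0.2  0.5] w 0.0798 
 az 0.015 x 31.28 y 7.4 z 0.07
```

View pics/w2.png

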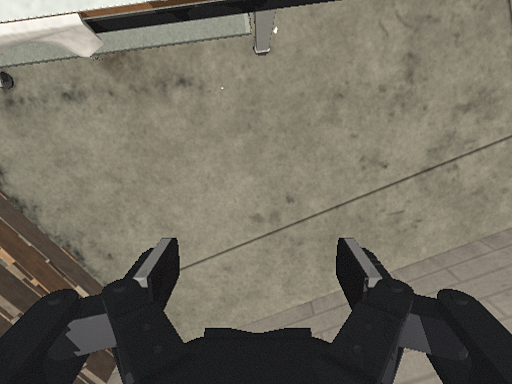

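The call was refused again, and the view is still the floor. Every row needs all six keys.

Emit:
play_rows([
  {"x": 3.1, "y": 0.75, "z": 0, "ax": 0, "ay": 0, "az": 0},
  {"x": 3.1, "y": 0.75, "z": 0, "ax": 0, "ay": 0, "az": 0.015},
  {"x": 3.1, "y": 0.75, "z": 0, "ax": 0, "ay": 0, "az": 0},
  {"x": 3.1, "y": 0.75, "z": 0, "ax": 0, "ay": 0, "az": 0},
  {"x": 3.1, "y": 0.75, "z": 0, "ax": 0, "ay": 0, "az": 0},
  {"x": 3.1, "y": 0.75, "z": 0, "ax": 0, "ay": 0, "az": 0},
  {"x": 3.1, "y": 0.75, "z": 0, "ax": 0, "ay": 0, "az": 0},
  {"x": 3.1, "y": 0.75, "z": 0, "ax": 0, "ay": 0, "az": 0},
  {"x": 3.1, "y": 0.75, "z": 0, "ax": 0, "ay": 0, "az": 0},
  {"x": 3.4, "y": 0.75, "z": 0, "ax": 0, "ay": 0, "az": 0},
  {"x": 0, "y": 0, "z": 0, "ax": 0, "ay": 0, "az": 0},
  {"x": 0, "y": 0, "z": 0, "ax": 0, "ay": 0, "az": 0},
])

```text
time_s: 2.97
tool_pos: [0.438, -0.3239, 0.2394]
ee_rot: [0.843, 0.537, 0.0, -0.0]
wrist_force: [-0.6, -0.7, -0.2]
grip_width: 0.0804
finger_force: 0.0
```

Run:
```python
from h import *
c=camera("wrist");save(c,"w3");go(.4335,-.3235,.2386,65.7)
plates(c,bright=120)
for d in landmark_of(c,"plate_a_mid"): print(d["confidence"],world(c,d["location"]))
```

```text
t 3.0 at [ 0.437  -0.3253  0.2393] 64.9 tilt 0.01 F [-0.  -1.2  1. ] w 0.0797 
 az -0.014 x 0.02 y -0.4 z 0.07
blob [ 125    0   89   92 3728] c [ 403.4395 -156.1055] size [50.7389 95.9601] axis 109.8 z 0.012526414874661662
blob [ 234  129   40   70 2687] c [ 431.924  -323.6909] size [90.1422 49.9234] axis 64.4 z 0.012662879581390951
0.9 [ 0.4284 -0.3258  0.0069]
```

Emit:
play_rows([
  {"x": -0.1, "y": -0.5, "z": 2, "ax": 0, "ay": 0, "az": 0},
  {"x": 0, "y": 0, "z": 3, "ax": 0, "ay": 0, "az": 0},
  {"x": 0, "y": 0, "z": 3, "ax": 0, "ay": 0, "az": 0},
  {"x": 0, "y": 0, "z": 3, "ax": 0, "ay": 0, "az": 0},
  {"x": 0, "y": 0, "z": 3, "ax": 0, "ay": 0, "az": 0},
  {"x": 0, "y": 0, "z": 3, "ax": 0, "ay": 0, "az": 0},
  {"x": 0, "y": 0, "z": 3, "ax": 0, "ay": 0, "az": 0},
  {"x": 0, "y": 0, "z": 1.5, "ax": 0, "ay": 0, "az": 0},
  {"x": 0, "y": 0, "z": 0.8, "ax": 0, "ay": 0, "az": 0},
  {"x": 0, "y": 0, "z": 0.5, "ax": 0, "ay": 0, "az": 0},
  {"x": 0, "y": 0, "z": 0, "ax": 0, "ay": 0, "az": 0},
  {"x": 0, "y": 0, "z": 0, "ax": 0, "ay": 0, "az": 0},
], hand=7.5)

```text
time_s: 4.07
tool_pos: [0.4321, -0.3249, 0.0121]
ee_rot: [0.844, 0.537, 0.0, 0.001]
wrist_force: [-1.3, -0.6, 0.5]
grip_width: 0.0751
finger_force: 0.0
```

Emit:
play_rows([
  {"x": 0, "y": 0, "z": 0, "ax": 0, "ay": 0, "az": 0},
  {"x": 0, "y": 0, "z": 0, "ax": 0, "ay": 0, "az": 0},
  {"x": 0, "y": 0, "z": 0, "ax": 0, "ay": 0, "az": 0},
  {"x": 0, "y": 0, "z": 0, "ax": 0, "ay": 0, "az": 0},
  {"x": 0, "y": 0, "z": 0, "ax": 0, "ay": 0, "az": 0},
  {"x": 0, "y": 0, "z": 0, "ax": 0, "ay": 0, "az": 0},
  {"x": 0, "y": 0, "z": 0, "ax": 0, "ay": 0, "az": 0},
  {"x": 0, "y": 0, "z": 0, "ax": 0, "ay": 0, "az": 0},
], hand=4.0)

```text
time_s: 4.73
tool_pos: [0.4324, -0.3247, 0.0126]
ee_rot: [0.843, 0.537, 0.0, 0.001]
wrist_force: [-4.4, 2.8, 15.5]
grip_width: 0.0478
finger_force: 59.1
```

Emit:
play_rows([
  {"x": 0, "y": 0, "z": -1, "ax": 0, "ay": 0, "az": 0},
  {"x": 0, "y": 0, "z": -2.5, "ax": 0, "ay": 0, "az": 0},
  {"x": 0, "y": 0, "z": -2.5, "ax": 0, "ay": 0, "az": -0.09},
  {"x": 0, "y": 0, "z": -2.5, "ax": 0, "ay": 0, "az": -0.09},
  {"x": 0, "y": 0, "z": -2.5, "ax": 0, "ay": 0, "az": -0.09},
  {"x": 0, "y": 0, "z": -2.5, "ax": 0, "ay": 0, "az": -0.09},
  {"x": 0, "y": 0, "z": -2.5, "ax": 0, "ay": 0, "az": -0.09},
  {"x": 0, "y": 0, "z": 0, "ax": 0, "ay": 0, "az": -0.09},
  {"x": 0, "y": 0, "z": 0, "ax": 0, "ay": 0, "az": 0},
])

```text
time_s: 5.48
tool_pos: [0.4323, -0.3247, 0.1733]
ee_rot: [0.668, 0.744, -0.0, 0.002]
wrist_force: [-1.2, 0.8, -1.7]
grip_width: 0.0476
finger_force: 62.4
```

Emit:
play_rows([
  {"x": 2.0, "y": 0.35, "z": 0, "ax": 0, "ay": 0, "az": 0},
  {"x": 3.2, "y": 0.55, "z": 0, "ax": 0, "ay": 0, "az": 0},
  {"x": 3.2, "y": 0.55, "z": 0, "ax": 0, "ay": 0, "az": 0},
  {"x": 3.2, "y": 0.55, "z": 0, "ax": 0, "ay": 0, "az": 0},
  {"x": 3.2, "y": 0.55, "z": 0, "ax": 0, "ay": 0, "az": 0},
  {"x": 3.2, "y": 0.55, "z": 0, "ax": 0, "ay": 0, "az": 0},
  {"x": 3.2, "y": 0.55, "z": 0, "ax": 0, "ay": 0, "az": 0},
  {"x": 3.2, "y": 0.55, "z": 0, "ax": 0, "ay": 0, "az": 0},
  {"x": 3.2, "y": 0.55, "z": 0, "ax": 0, "ay": 0, "az": 0},
  {"x": 3.2, "y": 0.55, "z": 0, "ax": 0, "ay": 0, "az": 0},
  {"x": 3.2, "y": 0.55, "z": 0, "ax": 0, "ay": 0, "az": 0},
  {"x": 3.2, "y": 0.55, "z": 0, "ax": 0, "ay": 0, "az": 0},
  {"x": 0, "y": 0, "z": 0, "ax": 0, "ay": 0, "az": 0},
  {"x": 0, "y": 0, "z": 0, "ax": 0, "ay": 0, "az": 0},
])

```text
time_s: 6.65
tool_pos: [0.4564, 0.054, 0.171]
ee_rot: [0.669, 0.743, -0.0, -0.0]
wrist_force: [-0.5, -0.3, -1.9]
grip_width: 0.0476
finger_force: 62.4
```

Run:
```python
from h import *
c=camera("wrist");save(c,"w4");go(.462,.1055,.16,95.5)
print(c["T"][:3,3])
for k in ("plate_a_mid","pad_top","grip_mid","pointer_tip","mark_tip"):
  for d in landmark_of(c,k)[:2]: print(k,d["confidence"],world(c,d["location"]))
P=cloud(c);
```

```text
t 6.7 at [0.4565 0.0526 0.171 ] 95.9 tilt 0.06 F [-0.6 -0.1 -0.8] w 0.0474 
 az 0.007 x 5.21 y 1.05 z 1.1
[0.4481 0.1269 0.3061]
plate_a_mid 0.92 [0.4525 0.0515 0.1674]
pad_top 0.65 [0.4601 0.1037 0.0199]
pointer_tip 0.56 [0.5724 0.2117 0.0523]
mark_tip 0.56 [0.5962 0.1161 0.0501]
```

View pics/w4.png

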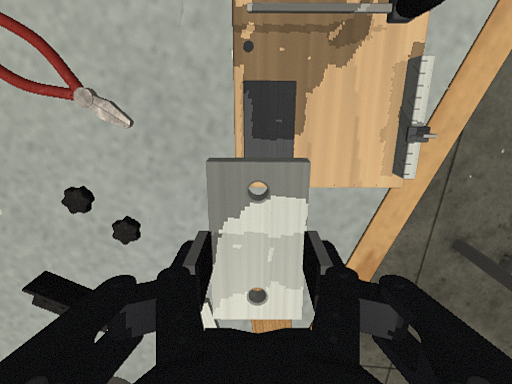

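The wrist view shows the plate held square with its holes at (258,189) and (258,295). The pad is at (270,120), partly hidden behind the plate, and the mark clip is at (418,132). I'll measure the in-hand offset and the pad.

```bash
cat >> h.py <<'E'
def mask_pix(c,b):
    k,l,st,ce=cv2.connectedComponentsWithStats(b.astype(np.uint8));return l==1+st[1:,4].argmax()
def pix_at_z(c,u,v,z):
    d=np.stack([(u-c["cx"])/c["fx"],-(v-c["cy"])/c["fy"],-np.ones_like(u,float)],-1)@c["T"][:3,:3].T
    o=c["T"][:3,3];return o+d*((z-o[2])/d[...,2])[...,None]
E
python3 - <<'E'
from h import *
c=camera("wrist");P=cloud(c);C=c["color"].astype(int);p,M,h,s=pose()
g=cv2.cvtColor(c["color"],cv2.COLOR_RGB2GRAY)
z=np.median(P[205:280,225:290,2]);print("plate top z",z,"rel tcp",z-p[2])
pl=mask_pix(c,(abs(P[...,2]-z)<.012)&(np.arange(512)[None]>195)&(np.arange(512)[None]<322)&(np.arange(384)[:,None]<225))
v,u=np.where(pl);
for r in(170,180,200,215): q=u[v==r];print(r,q.min(),q.max())
print("top row",v.min())
t=lambda W:(W-p)@M*1000
e=lambda uu,vv:t(pix_at_z(c,np.array(uu,float),np.array(vv,float),z))
print("front edge/side in tool mm",e([207,258,309],[v.min()]*3))
for (cu,cv) in((258,189),(258,295)):
    w=g[cv-16:cv+17,cu-16:cu+17];W=P[cv-16:cv+17,cu-16:cu+17,2];b=(W<z-.006)|(W>z+.006);yy,xx=np.where(b)
    print("hole",len(xx),cu-16+(xx.min()+xx.max())/2,cv-16+(yy.min()+yy.max())/2, e([cu-16+(xx.min()+xx.max())/2],[cv-16+(yy.min()+yy.max())/2]))
# pad
b=(C.max(-1)<120);b[:70]=0;b[152:]=0;b[:,:225]=0;b[:,:][:,315:]=0
pd=mask_pix(c,b);v,u=np.where(pd);rows=np.arange(v.min()+6,150)
L=np.array([u[v==r].min() for r in rows]);Rr=np.array([u[v==r].max()+1 for r in rows])
WL=pix_at_z(c,L-.5,rows*1.,.018);WR=pix_at_z(c,Rr-.5,rows*1.,.018)
for W in(WL,WR):
    f=np.polyfit(W[:,1],W[:,0],1);print("edge dir",90-np.degrees(np.arctan(f[0])),"x at y=.105",np.polyval(f,.105), np.std(W[:,0]-np.polyval(f,W[:,1])))
cols=np.arange(u.min()+6,u.max()-5);T=np.array([v[u==q].min() for q in cols]);WT=pix_at_z(c,cols*1.,T-.5,.018)
print("far edge mid",WT.mean(0),"dir",np.degrees(np.arctan(np.polyfit(WT[:,0],WT[:,1],1)[0])), "measured pad z",np.median(P[pd][:,2]))
E
```

```text
plate top z 0.1709841829595877 rel tcp -0.0002592959005579265
170 206 310
180 207 309
200 208 308
215 208 307
top row 158
front edge/side in tool mm [[ 48.4015 -24.6574   0.2621]
 [ 48.4163  -0.544    0.2566]
 [ 48.4311  23.5641   0.2511]]
hole 242 258.5 188.5 [[33.3815 -0.2818  0.2574]]
hole 115 261.5 299.0 [[-30.1228   1.4811   0.2607]]
edge dir 95.18077078500642 x at y=.105 0.4360757166126361 0.00015707046472232715
edge dir 95.38946419935606 x at y=.105 0.48657279195677733 0.0003933770479263605
far edge mid [0.4569 0.149  0.018 ] dir 5.78989896425237 measured pad z 0.01850238882267885
```

Run:
```python
from h import *
c=camera("wrist");P=cloud(c);p,M,h,s=pose();print("cam R",c["T"][:3,:3])
m=np.zeros((384,512),bool);m[165:315,215:300]=1;m&=(c["range_z"]>0)&(abs(P[...,2]-.171)<.02)
Q=(P[m]-p)@M*1000
A=np.c_[Q[:,:2],np.ones(len(Q))]
for _ in range(5):
    f=np.linalg.lstsq(A,Q[:,2],rcond=None)[0];r=Q[:,2]-A@f;k=abs(r)<2*r.std()+.5;A,Q=A[k],Q[k]
print("plane z(x,y) tool mm",f,"tilt deg",np.degrees(np.arctan(f[:2])),r.std(),len(Q))
print("x range",np.percentile(Q[:,0],[0.2,99.8]),"y",np.percentile(Q[:,1],[.2,99.8]))
# edges of the plate mask per tool x
pl=(abs((P-p)@M*1000@np.array([-f[0],-f[1],1])-f[2])<4)&(c["range_z"]>0);pl=mask_pix(c,pl);W=((P-p)@M*1000)[pl]
print("plate extents x",W[:,0].min(),W[:,0].max())
for x0 in(20,30,40): q=W[abs(W[:,0]-x0)<2];print(x0,q[:,1].min(),q[:,1].max())
```

```text
cam R [[ 0.9947 -0.0986 -0.0292]
 [ 0.1029  0.9523  0.2872]
 [-0.0005 -0.2887  0.9574]]
plane z(x,y) tool mm [0.0009 0.0026 0.2694] tilt deg [0.0529 0.1464] 0.5594596798114037 12136
x range [-40.3807  45.0835] y [-23.9387  21.9685]
plate extents x -44.520328776588975 46.898969375561286
20 -25.64336102116013 24.24855123553981
30 -25.819757819403584 24.282663924865705
40 -25.63713221322993 24.45807220157452
```

Emit:
play_rows([
  {"x": 2.5, "y": 0.5, "z": 0, "ax": 0, "ay": 0, "az": 0.008},
  {"x": 2.45, "y": 0.55, "z": 0, "ax": 0, "ay": 0, "az": 0},
  {"x": 0, "y": 0, "z": 2.5, "ax": 0, "ay": 0, "az": 0},
  {"x": 0, "y": 0, "z": 3, "ax": 0, "ay": 0, "az": 0},
  {"x": 0, "y": 0, "z": 3, "ax": 0, "ay": 0, "az": 0},
  {"x": 0, "y": 0, "z": 2.5, "ax": 0, "ay": 0, "az": 0},
  {"x": 0, "y": 0, "z": 1.5, "ax": 0, "ay": 0, "az": 0},
  {"x": 0, "y": 0, "z": 0.5, "ax": 0, "ay": 0, "az": 0},
  {"x": 0, "y": 0, "z": 0, "ax": 0, "ay": 0, "az": 0},
  {"x": 0, "y": 0, "z": 0, "ax": 0, "ay": 0, "az": 0},
])

```text
time_s: 7.88
tool_pos: [0.4628, 0.1028, 0.0419]
ee_rot: [0.672, 0.74, 0.0, 0.0]
wrist_force: [-0.3, -0.7, -0.6]
grip_width: 0.0478
finger_force: 62.4
```

Run:
```python
from h import *
go(.4622,.1028,.031,95.4)
```

```text
t 7.9 at [0.4628 0.1028 0.0419] 95.5 tilt 0.03 F [-0.3 -0.7 -0.6] w 0.0478 
 az 0.002 x 0.01 y -0.06 z 1.09
```

Emit:
play_rows([
  {"x": 0, "y": 0, "z": 0.6, "ax": 0, "ay": 0, "az": 0},
  {"x": 0, "y": 0, "z": 0.45, "ax": 0, "ay": 0, "az": 0},
  {"x": 0, "y": 0, "z": 0, "ax": 0, "ay": 0, "az": 0},
  {"x": 0, "y": 0, "z": 0, "ax": 0, "ay": 0, "az": 0},
])

```text
time_s: 8.22
tool_pos: [0.4627, 0.1026, 0.0309]
ee_rot: [0.672, 0.74, 0.0, 0.0]
wrist_force: [-0.7, -0.2, -1.3]
grip_width: 0.0478
finger_force: 62.4
```

Emit:
play_rows([
  {"x": 0, "y": 0, "z": 0, "ax": 0, "ay": 0, "az": 0},
  {"x": 0, "y": 0, "z": 0, "ax": 0, "ay": 0, "az": 0},
  {"x": 0, "y": 0, "z": 0, "ax": 0, "ay": 0, "az": 0},
  {"x": 0, "y": 0, "z": 0, "ax": 0, "ay": 0, "az": 0},
  {"x": 0, "y": 0, "z": 0, "ax": 0, "ay": 0, "az": 0},
  {"x": 0, "y": 0, "z": -1, "ax": 0, "ay": 0, "az": 0},
  {"x": 0, "y": 0, "z": -3, "ax": 0, "ay": 0, "az": 0},
  {"x": 0, "y": 0, "z": -3, "ax": 0, "ay": 0, "az": 0},
  {"x": 0, "y": 0, "z": -3, "ax": 0, "ay": 0, "az": 0},
  {"x": 0, "y": 0, "z": -3, "ax": 0, "ay": 0, "az": 0},
  {"x": 0, "y": 0, "z": -3, "ax": 0, "ay": 0, "az": 0},
  {"x": -3, "y": 0, "z": -1, "ax": 0, "ay": 0, "az": 0},
  {"x": -3, "y": 0, "z": 0, "ax": 0, "ay": 0, "az": 0},
  {"x": 0, "y": 0, "z": 0, "ax": 0, "ay": 0, "az": 0},
  {"x": 0, "y": 0, "z": 0, "ax": 0, "ay": 0, "az": 0},
], hand=7.5)

```text
time_s: 9.47
tool_pos: [0.4683, 0.0416, 0.2016]
ee_rot: [0.673, 0.739, 0.0, 0.0]
wrist_force: [-1.4, 1.6, 0.2]
grip_width: 0.0748
finger_force: 0.0
```

Run:
```python
from h import *
c=camera("wrist");save(c,"w5");go(.409,-.157,.2,111)
plates(c,zt=.030,dz=.005,bright=60)
plates(c,zt=.018,dz=.004,bright=30)
for k in ("plate_a_mid","pointer_tip","mark_tip","grip_mid"):
  for d in landmark_of(c,k)[:2]: print(k,d["confidence"],world(c,d["location"]))
```

```text
t 9.5 at [0.4681 0.0428 0.2013] 95.5 tilt 0.02 F [-0.4  1.1 -0.3] w 0.0755 
 az -0.271 x -16.53 y -12.68 z 0.13
blob [ 233   67   51   91 4327] c [461.6797 103.8302] size [50.1047 89.697 ] axis 95.1 z 0.03059569170206547
plate_a_mid 0.86 [0.459  0.1015 0.0276]
mark_tip 0.68 [ 0.4017 -0.1567  0.0018]
mark_tip 0.64 [0.597  0.1145 0.0492]
```

View pics/w5.png

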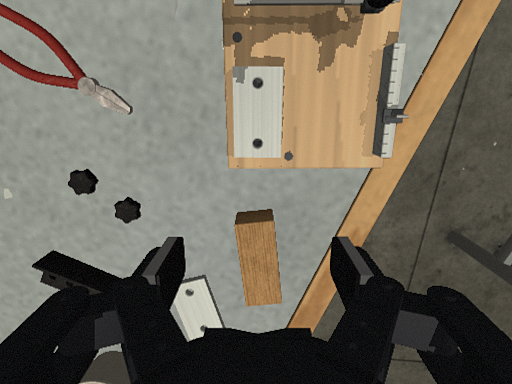

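The first plate lies square on the pad: its fitted centre is (461.7,103.8) mm and its axis 95.1°, against about (461.4,104.2) mm and 95.4° for the pad. Next is plate two.

Emit:
play_rows([
  {"x": 0, "y": 0, "z": 0, "ax": 0, "ay": 0, "az": -0.09},
  {"x": 0, "y": 0, "z": 0, "ax": 0, "ay": 0, "az": -0.09},
  {"x": 0, "y": 0, "z": 0, "ax": 0, "ay": 0, "az": -0.09},
  {"x": -2.5, "y": -1.6, "z": 0, "ax": 0, "ay": 0, "az": 0},
  {"x": -2.5, "y": -1.6, "z": 0, "ax": 0, "ay": 0, "az": 0},
  {"x": -2.5, "y": -1.6, "z": 0, "ax": 0, "ay": 0, "az": 0},
  {"x": -2.5, "y": -1.6, "z": 0, "ax": 0, "ay": 0, "az": 0},
  {"x": -2.5, "y": -1.6, "z": 0, "ax": 0, "ay": 0, "az": 0},
  {"x": -2.5, "y": -1.6, "z": 0, "ax": 0, "ay": 0, "az": 0},
  {"x": -2.5, "y": -1.6, "z": 0, "ax": 0, "ay": 0, "az": 0},
  {"x": -2.5, "y": -1.6, "z": 0, "ax": 0, "ay": 0, "az": 0},
  {"x": 0, "y": 0, "z": 0, "ax": 0, "ay": 0, "az": 0},
  {"x": 0, "y": 0, "z": 0, "ax": 0, "ay": 0, "az": 0},
])

```text
time_s: 10.8
tool_pos: [0.4201, -0.1902, 0.2006]
ee_rot: [0.567, 0.824, 0.0, -0.0]
wrist_force: [0.1, 1.2, 0.5]
grip_width: 0.075
finger_force: 0.0
```

Run:
```python
from h import *
c=camera("wrist");save(c,"w6");go(.409,-.157,.0125,111)
plates(c,bright=120)
for k in ("plate_a_mid","block_mid"):
  for d in landmark_of(c,k)[:2]: print(k,d["confidence"],world(c,d["location"]))
```

```text
t 10.8 at [ 0.4204 -0.1891  0.2007] 111.0 tilt 0.03 F [ 0.2  1.3 -0.1] w 0.0749 
 az -0.0 x 3.41 y 0.08 z 18.82
blob [ 232   97   47   82 3586] c [ 404.7602 -158.2914] size [49.9933 89.2585] axis 110.9 z 0.012594837193630415
block_mid 0.55 [ 0.4799 -0.0636  0.019 ]
```

Emit:
play_rows([
  {"x": 1.75, "y": -0.15, "z": 0, "ax": 0, "ay": 0, "az": 0},
  {"x": 1.7, "y": -0.15, "z": 1, "ax": 0, "ay": 0, "az": 0},
  {"x": 0, "y": 0, "z": 2.5, "ax": 0, "ay": 0, "az": 0},
  {"x": 0, "y": 0, "z": 2.5, "ax": 0, "ay": 0, "az": 0},
  {"x": 0, "y": 0, "z": 2.5, "ax": 0, "ay": 0, "az": 0},
  {"x": 0, "y": 0, "z": 2.5, "ax": 0, "ay": 0, "az": 0},
  {"x": 0, "y": 0, "z": 2.5, "ax": 0, "ay": 0, "az": 0},
  {"x": 0, "y": 0, "z": 2.2, "ax": 0, "ay": 0, "az": 0},
  {"x": 0, "y": 0, "z": 1.5, "ax": 0, "ay": 0, "az": 0},
  {"x": 0, "y": 0, "z": 1.0, "ax": 0, "ay": 0, "az": 0},
  {"x": 0, "y": 0, "z": 0, "ax": 0, "ay": 0, "az": 0},
  {"x": 0, "y": 0, "z": 0, "ax": 0, "ay": 0, "az": 0},
], hand=7.0)

```text
time_s: 11.95
tool_pos: [0.4054, -0.1578, 0.019]
ee_rot: [0.566, 0.824, 0.0, -0.0]
wrist_force: [0.9, -0.4, -0.2]
grip_width: 0.0699
finger_force: 0.0
```

Emit:
play_rows([
  {"x": 0, "y": 0, "z": 0.55, "ax": 0, "ay": 0, "az": 0},
  {"x": 0, "y": 0, "z": 0, "ax": 0, "ay": 0, "az": 0},
])

```text
time_s: 12.12
tool_pos: [0.4055, -0.1586, 0.0135]
ee_rot: [0.567, 0.824, 0.0, 0.0]
wrist_force: [-0.2, 0.2, -0.3]
grip_width: 0.0698
finger_force: 0.0
```

Emit:
play_rows([
  {"x": 0, "y": 0, "z": 0, "ax": 0, "ay": 0, "az": 0},
  {"x": 0, "y": 0, "z": 0, "ax": 0, "ay": 0, "az": 0},
  {"x": 0, "y": 0, "z": 0, "ax": 0, "ay": 0, "az": 0},
  {"x": 0, "y": 0, "z": 0, "ax": 0, "ay": 0, "az": 0},
  {"x": 0, "y": 0, "z": 0, "ax": 0, "ay": 0, "az": 0},
  {"x": 0, "y": 0, "z": 0, "ax": 0, "ay": 0, "az": 0},
  {"x": 0, "y": 0, "z": 0, "ax": 0, "ay": 0, "az": 0},
  {"x": 0, "y": 0, "z": 0, "ax": 0, "ay": 0, "az": 0},
], hand=4.0)

```text
time_s: 12.78
tool_pos: [0.4054, -0.1587, 0.0142]
ee_rot: [0.567, 0.824, -0.0, 0.0]
wrist_force: [-5.0, 1.8, 20.1]
grip_width: 0.0472
finger_force: 58.3
```

Emit:
play_rows([
  {"x": 0, "y": 0, "z": -1, "ax": 0, "ay": 0, "az": 0},
  {"x": 0, "y": 0, "z": -2.5, "ax": 0, "ay": 0, "az": 0},
  {"x": 0, "y": 0, "z": -2.5, "ax": 0, "ay": 0, "az": 0},
  {"x": 0, "y": 0, "z": -2.5, "ax": 0, "ay": 0, "az": 0},
  {"x": 0, "y": 0, "z": -2.5, "ax": 0, "ay": 0, "az": 0.09},
  {"x": 0, "y": 0, "z": -2.5, "ax": 0, "ay": 0, "az": 0.09},
  {"x": 0, "y": 0, "z": -2, "ax": 0, "ay": 0, "az": 0.09},
  {"x": 2.4, "y": 1.0, "z": 0, "ax": 0, "ay": 0, "az": 0},
  {"x": 2.4, "y": 1.0, "z": 0, "ax": 0, "ay": 0, "az": 0},
  {"x": 2.4, "y": 1.0, "z": 0, "ax": 0, "ay": 0, "az": 0},
  {"x": 2.4, "y": 1.0, "z": 0, "ax": 0, "ay": 0, "az": 0},
  {"x": 2.4, "y": 1.0, "z": 0, "ax": 0, "ay": 0, "az": 0},
  {"x": 2.4, "y": 0.9, "z": 0, "ax": 0, "ay": 0, "az": 0},
  {"x": 2.4, "y": 0.9, "z": 0, "ax": 0, "ay": 0, "az": 0},
  {"x": 2.4, "y": 0.9, "z": 0, "ax": 0, "ay": 0, "az": 0},
  {"x": 0, "y": 0, "z": 0, "ax": 0, "ay": 0, "az": 0},
  {"x": 0, "y": 0, "z": 0, "ax": 0, "ay": 0, "az": 0},
])

```text
time_s: 14.2
tool_pos: [0.4634, 0.0413, 0.1688]
ee_rot: [0.671, 0.741, 0.0, -0.0]
wrist_force: [-0.3, -0.7, -1.0]
grip_width: 0.0469
finger_force: 62.1
```

Run:
```python
from h import *
c=camera("wrist");save(c,"w7");go(.4625,.1028,.0433,95.4)
P=cloud(c);p,M,h,s=pose();W=(P-p)@M*1000
pl=(abs(W[...,2])<4)&(c["range_z"]>0)&(abs(W[...,1])<30)&(abs(W[...,0])<60);pl=mask_pix(c,pl);Q=W[pl]
print("n",len(Q),"x ext",Q[:,0].min(),Q[:,0].max(),"ztop",np.median(Q[:,2]))
for x0 in(-10,20,30,40): q=Q[abs(Q[:,0]-x0)<2];print(x0,q[:,1].min(),q[:,1].max())
f=np.linalg.lstsq(np.c_[Q[:,:2],np.ones(len(Q))],Q[:,2],rcond=None)[0];print(f)
plates(c,zt=.030,dz=.004,bright=40)
```

```text
t 14.2 at [0.4632 0.0402 0.1686] 95.6 tilt 0.01 F [ 1.1 -0.2 -1.1] w 0.0472 
 az 0.003 x 6.24 y 0.52 z 12.53
n 14464 x ext -44.0909706839751 47.136452306177844 ztop 1.7343397088758856
-10 -24.040391733076635 23.42142941375079
20 -25.192852376168666 24.346278690055183
30 -25.28908670790461 24.364064682655147
40 -25.369738155307697 24.341417772736847
[ 0.0003 -0.0002  1.6965]
blob [396  37  22 128 562] c [587.5047 126.3377] size [  5.0962 109.0859] axis 95.9 z 0.029975813468939932
blob [ 236   62   57   97 5120] c [461.4488 106.711 ] size [50.1153 84.8547] axis 95.2 z 0.030553374456424143
```

Emit:
play_rows([
  {"x": 2.2, "y": 0.2, "z": 0, "ax": 0, "ay": 0, "az": 0.002},
  {"x": 2.0, "y": 0.15, "z": 0, "ax": 0, "ay": 0, "az": 0},
  {"x": 2.0, "y": 0.15, "z": 0, "ax": 0, "ay": 0, "az": 0},
  {"x": 0, "y": 0, "z": 2, "ax": 0, "ay": 0, "az": 0},
  {"x": 0, "y": 0, "z": 2, "ax": 0, "ay": 0, "az": 0},
  {"x": 0, "y": 0, "z": 2, "ax": 0, "ay": 0, "az": 0},
  {"x": 0, "y": 0, "z": 2, "ax": 0, "ay": 0, "az": 0},
  {"x": 0, "y": 0, "z": 1.5, "ax": 0, "ay": 0, "az": 0},
  {"x": 0, "y": 0, "z": 1.5, "ax": 0, "ay": 0, "az": 0},
  {"x": 0, "y": 0, "z": 0.7, "ax": 0, "ay": 0, "az": 0},
  {"x": 0, "y": 0, "z": 0, "ax": 0, "ay": 0, "az": 0},
  {"x": 0, "y": 0, "z": 0, "ax": 0, "ay": 0, "az": 0},
])

```text
time_s: 15.25
tool_pos: [0.4626, 0.1018, 0.0517]
ee_rot: [0.673, 0.739, -0.0, 0.0]
wrist_force: [1.0, -0.0, -1.1]
grip_width: 0.0468
finger_force: 62.1
```

Run:
```python
from h import *
go(.4622,.1028,.0448,95.4)
```

```text
t 15.2 at [0.4626 0.1018 0.0517] 95.4 tilt 0.01 F [ 1.  -0.  -1.1] w 0.0468 
 az -0.001 x 0.1 y -0.03 z 0.69
```

Emit:
play_rows([
  {"x": 0.1, "y": 0, "z": 0.3, "ax": 0, "ay": 0, "az": 0},
  {"x": 0, "y": 0, "z": 0.4, "ax": 0, "ay": 0, "az": 0},
  {"x": 0, "y": 0, "z": 0, "ax": 0, "ay": 0, "az": 0},
  {"x": 0, "y": 0, "z": 0, "ax": 0, "ay": 0, "az": 0},
])

```text
time_s: 15.58
tool_pos: [0.4625, 0.1032, 0.0445]
ee_rot: [0.673, 0.74, 0.0, 0.0]
wrist_force: [-0.3, 0.2, -0.6]
grip_width: 0.0469
finger_force: 62.1
```

Emit:
play_rows([
  {"x": 0, "y": 0, "z": 0, "ax": 0, "ay": 0, "az": 0},
  {"x": 0, "y": 0, "z": 0, "ax": 0, "ay": 0, "az": 0},
  {"x": 0, "y": 0, "z": 0, "ax": 0, "ay": 0, "az": 0},
  {"x": 0, "y": 0, "z": 0, "ax": 0, "ay": 0, "az": 0},
  {"x": 0, "y": 0, "z": 0, "ax": 0, "ay": 0, "az": 0},
  {"x": 0, "y": 0, "z": -1, "ax": 0, "ay": 0, "az": 0},
  {"x": 0, "y": 0, "z": -2.5, "ax": 0, "ay": 0, "az": 0},
  {"x": 0, "y": 0, "z": -2.5, "ax": 0, "ay": 0, "az": 0},
  {"x": 0, "y": 0, "z": -2.5, "ax": 0, "ay": 0, "az": 0},
  {"x": 0, "y": 0, "z": -2.5, "ax": 0, "ay": 0, "az": 0},
  {"x": 0, "y": 0, "z": -2.5, "ax": 0, "ay": 0, "az": 0},
  {"x": 0, "y": 0, "z": -2.5, "ax": 0, "ay": 0, "az": 0},
  {"x": 0, "y": 2.5, "z": 0, "ax": 0, "ay": 0, "az": 0},
  {"x": 0, "y": 2.5, "z": 0, "ax": 0, "ay": 0, "az": 0},
  {"x": 0, "y": 0, "z": 0, "ax": 0, "ay": 0, "az": 0},
  {"x": 0, "y": 0, "z": 0, "ax": 0, "ay": 0, "az": 0},
], hand=7.5)

```text
time_s: 16.92
tool_pos: [0.5125, 0.1082, 0.2046]
ee_rot: [0.673, 0.74, 0.0, -0.0]
wrist_force: [0.6, -0.9, 0.2]
grip_width: 0.0752
finger_force: 0.0
```

Run:
```python
from h import *
c=camera("wrist");save(c,"w8");go(.552,.209,.2,95.4)
plates(c,zt=.042,dz=.005,bright=60)
plates(c,zt=.030,dz=.004,bright=60)
for k in ("plate_a_mid","pointer_tip","mark_tip","grip_mid"):
  for d in landmark_of(c,k)[:2]: print(k,d["confidence"],world(c,d["location"]))
```

```text
t 17.0 at [0.5118 0.1081 0.2045] 95.4 tilt 0.05 F [-1.3  0.1  0.4] w 0.075 
 az 0.0 x 9.66 y 4.96 z 0.45
blob [328 112  19  99 929] c [593.6559 127.9394] size [ 18.3854 105.7703] axis 99.0 z 0.036778098606796594
blob [ 184  132   51   84 3917] c [461.7578 103.2638] size [50.1693 90.769 ] axis 95.3 z 0.042612735645564476
blob [ 194  269   45   60 2070] c [476.9243 -53.5812] size [44.5171 86.2708] axis 101.3 z 0.04073470920537631
pointer_tip 0.64 [0.5749 0.213  0.0531]
mark_tip 0.81 [0.5964 0.1138 0.051 ]
grip_mid 0.55 [0.5474 0.2091 0.0838]
```

View pics/w8.png

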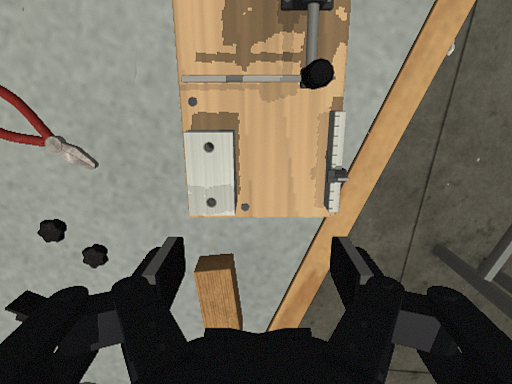

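The pile is square: the top plate's fitted centre is (461.8,103.3) mm and its axis 95.3°. The grip is at pixel (317,72) and the mark clip at (338,175). I'll refine both along the rod.

```bash
cat >> h.py <<'E'
a=np.radians(95.4);SY=np.array([np.cos(a),np.sin(a)]);SX=np.array([np.sin(a),-np.cos(a)]);PAD=np.array([.4614,.1042])
def stand(W): d=W[...,:2]-PAD;return np.stack([d@SX*1000,d@SY*1000,W[...,2]*1000],-1)
E
python3 - <<'E'
from h import *
c=camera("wrist");S=stand(cloud(c));ok=c["range_z"]>0
x,y,z=S[...,0],S[...,1],S[...,2]
m=ok&(z>93)&(z<106)&(abs(x-100)<30)&(y>60)&(y<130);Q=S[m]
print("grip top",len(Q),Q.min(0),Q.max(0),Q.mean(0),cv2.minEnclosingCircle(Q[:,:2].astype(np.float32)))
# profile along rail for tall parts
for lo,hi in((40,47),(47,58)):
    m=ok&(z>lo)&(z<hi)&(x>118)&(x<170)&(y>-45)&(y<70);Q=S[m]
    if len(Q): print(lo,len(Q),Q.min(0),Q.max(0),np.median(Q,0))
m=ok&(z>49)&(z<58)&(x>118)&(x<170)&(y>-45)&(y<70);print(S[m][:40].round(1))
w=c["color"][100:240,290:390,::-1];cv2.imwrite("pics/clip.png",cv2.resize(w,None,fx=4,fy=4,interpolation=cv2.INTER_CUBIC))
print("cam",c["T"][:3,3])
E
```

```text
grip top 653 [88.5138 84.4867 93.5294] [110.1135 105.6223 102.6431] [98.5461 94.7249 99.7127] ((99.33272552490234, 95.02493286132812), 10.823494911193848)
40 160 [125.1208  -8.6565  40.0305] [144.8669   5.601   46.8019] [132.6782  -0.3899  40.7785]
47 51 [132.035   -3.0996  47.2236] [143.6716  -0.0134  54.5987] [137.5891  -1.0949  52.9328]
[[132.6  -0.6  50.4]
 [133.6  -0.5  50.7]
 [134.4  -0.3  51.3]
 [135.1  -0.   52.5]
 [136.5  -0.4  51. ]
 [137.6  -0.4  51. ]
 [138.3  -0.2  51.9]
 [139.6  -0.4  51.1]
 [140.7  -0.4  50.9]
 [141.9  -0.6  50.3]
 [143.1  -0.7  49.9]
 [143.7  -0.3  51.2]
 [132.   -2.   49.1]
 [132.1  -1.1  52.4]
 [132.6  -0.6  54.2]
 [133.9  -0.9  53.2]
 [135.   -0.9  53.2]
 [135.8  -0.8  53.6]
 [136.6  -0.6  54.4]
 [137.8  -0.7  54. ]
 [139.1  -1.   52.8]
 [139.7  -0.6  54.4]
 [140.9  -0.8  53.7]
 [142.4  -1.1  52.4]
 [143.2  -1.   52.9]
 [132.2  -2.2  52.4]
 [133.1  -2.   52.9]
 [133.9  -1.8  53.7]
 [134.6  -1.6  54.6]
 [136.3  -2.2  52.4]
 [137.1  -2.   53.1]
 [138.   -1.8  53.7]
 [139.1  -1.9  53.4]
 [139.7  -1.6  54.5]
 [141.3  -2.1  52.7]
 [142.2  -2.   53.1]
 [143.3  -2.   52.9]
 [133.2  -3.1  52.9]
 [133.9  -2.8  54. ]
 [134.9  -2.8  54.1]]
cam [0.5039 0.181  0.3395]
```

View pics/clip.png

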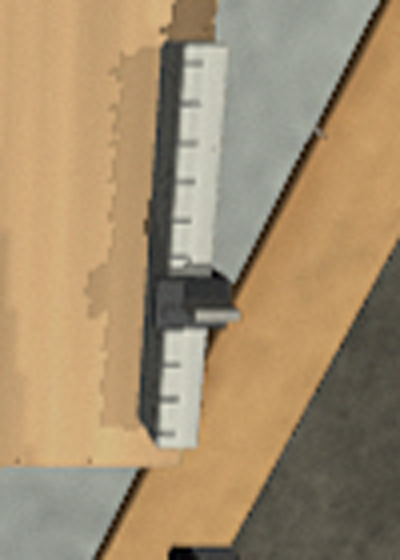

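The clip crop shows the blade as the light bar at crop pixel (217,315). The depth readings put it at stand y of about -1.7 mm, with the grip axis at 95.0 mm, so the pull is about 97 mm.

Emit:
play_rows([
  {"x": 2.0, "y": 1.0, "z": 0, "ax": 0, "ay": 0, "az": 0},
  {"x": 2.0, "y": 1.0, "z": 0, "ax": 0, "ay": 0, "az": 0},
  {"x": 2.0, "y": 1.0, "z": 0, "ax": 0, "ay": 0, "az": 0},
  {"x": 2.0, "y": 1.0, "z": 0, "ax": 0, "ay": 0, "az": 0},
  {"x": 1.6, "y": 0.9, "z": 0, "ax": 0, "ay": 0, "az": 0},
  {"x": 0, "y": 0, "z": 2, "ax": 0, "ay": 0, "az": 0},
  {"x": 0, "y": 0, "z": 2, "ax": 0, "ay": 0, "az": 0},
  {"x": 0, "y": 0, "z": 2, "ax": 0, "ay": 0, "az": 0},
  {"x": 0, "y": 0, "z": 0, "ax": 0, "ay": 0, "az": 0},
  {"x": 0, "y": 0, "z": 0, "ax": 0, "ay": 0, "az": 0},
], hand=6.0)

```text
time_s: 18.05
tool_pos: [0.5515, 0.208, 0.1442]
ee_rot: [0.673, 0.74, -0.001, -0.001]
wrist_force: [-0.1, -0.1, 0.8]
grip_width: 0.0601
finger_force: 0.0
```

Run:
```python
from h import *
go(.5514,.2081,.074,95.4)
c=camera("wrist");S=stand(cloud(c));ok=c["range_z"]>0
x,y,z=S[...,0],S[...,1],S[...,2]
m=ok&(z>93)&(z<106)&(abs(x-100)<30)&(y>60)&(y<130);Q=S[m]
print("grip top",len(Q),cv2.minEnclosingCircle(Q[:,:2].astype(np.float32)) if len(Q) else 0)
```

```text
t 18.1 at [0.5515 0.208  0.1442] 95.4 tilt 0.09 F [-0.1 -0.1  0.8] w 0.0601 
 az -0.0 x 0.01 y -0.01 z 7.02
grip top 773 ((99.66936492919922, 95.31092834472656), 10.941512107849121)
```

Emit:
play_rows([
  {"x": 0, "y": 0, "z": 2, "ax": 0, "ay": 0, "az": 0},
  {"x": 0, "y": 0, "z": 2, "ax": 0, "ay": 0, "az": 0},
  {"x": 0, "y": 0, "z": 2, "ax": 0, "ay": 0, "az": 0},
  {"x": 0, "y": 0, "z": 1, "ax": 0, "ay": 0, "az": 0},
  {"x": 0, "y": 0, "z": 0, "ax": 0, "ay": 0, "az": 0},
  {"x": 0, "y": 0, "z": 0, "ax": 0, "ay": 0, "az": 0},
])

```text
time_s: 18.6
tool_pos: [0.5524, 0.2084, 0.0754]
ee_rot: [0.673, 0.74, 0.0, 0.0]
wrist_force: [0.5, -1.0, -0.2]
grip_width: 0.0599
finger_force: 0.0
```

Emit:
play_rows([
  {"x": 0, "y": 0, "z": 0, "ax": 0, "ay": 0, "az": 0},
  {"x": 0, "y": 0, "z": 0, "ax": 0, "ay": 0, "az": 0},
  {"x": 0, "y": 0, "z": 0, "ax": 0, "ay": 0, "az": 0},
  {"x": 0, "y": 0, "z": 0, "ax": 0, "ay": 0, "az": 0},
  {"x": 0, "y": 0, "z": 0, "ax": 0, "ay": 0, "az": 0},
  {"x": 0, "y": 0, "z": 0, "ax": 0, "ay": 0, "az": 0},
  {"x": 0, "y": 0, "z": 0, "ax": 0, "ay": 0, "az": 0},
  {"x": 0, "y": 0, "z": 0, "ax": 0, "ay": 0, "az": 0},
  {"x": 0, "y": 0, "z": 0, "ax": 0, "ay": 0, "az": 0},
  {"x": 0, "y": 0, "z": 0, "ax": 0, "ay": 0, "az": 0},
], hand=1.2)

```text
time_s: 19.43
tool_pos: [0.5524, 0.2083, 0.0754]
ee_rot: [0.673, 0.74, 0.0, 0.0]
wrist_force: [-2.9, -1.5, 10.9]
grip_width: 0.0206
finger_force: 58.2
```

Run:
```python
from h import *
go(.5514,.2081,.076,95.4)
```

```text
t 19.4 at [0.5524 0.2083 0.0754] 95.4 tilt 0.07 F [-2.9 -1.5 10.9] w 0.0206 
 az -0.0 x -0.01 y -0.1 z -0.06
```

Emit:
play_rows([
  {"x": -0.5, "y": 0, "z": 0, "ax": 0, "ay": 0, "az": 0},
  {"x": -1, "y": 0, "z": 0, "ax": 0, "ay": 0, "az": 0},
  {"x": -1, "y": 0, "z": 0, "ax": 0, "ay": 0, "az": 0},
  {"x": -1, "y": 0, "z": 0, "ax": 0, "ay": 0, "az": 0},
  {"x": -1, "y": 0, "z": 0, "ax": 0, "ay": 0, "az": 0},
  {"x": -1, "y": 0, "z": 0, "ax": 0, "ay": 0, "az": 0},
  {"x": -1, "y": 0, "z": 0, "ax": 0, "ay": 0, "az": 0},
  {"x": -1, "y": 0, "z": 0, "ax": 0, "ay": 0, "az": 0},
  {"x": -1, "y": 0, "z": 0, "ax": 0, "ay": 0, "az": 0},
  {"x": -0.7, "y": 0, "z": 0, "ax": 0, "ay": 0, "az": 0},
  {"x": -0.4, "y": 0, "z": 0, "ax": 0, "ay": 0, "az": 0},
  {"x": 0, "y": 0, "z": 0, "ax": 0, "ay": 0, "az": 0},
  {"x": 0, "y": 0, "z": 0, "ax": 0, "ay": 0, "az": 0},
  {"x": 0, "y": 0, "z": 0, "ax": 0, "ay": 0, "az": 0},
  {"x": 0, "y": 0, "z": 0, "ax": 0, "ay": 0, "az": 0},
])

```text
time_s: 20.68
tool_pos: [0.5618, 0.1144, 0.0754]
ee_rot: [0.673, 0.74, 0.002, 0.0]
wrist_force: [1.1, 9.2, 4.7]
grip_width: 0.0198
finger_force: 58.9
```

```bash
cat > m.py <<'E'
from h import *
p,M,h,s=pose();print("tcp stand",stand(p),"F",s["wrist_force"],"ff",s["finger_force"],"t",s["time_s"])
for n in("wrist","top","scene"):
    c=camera(n);save(c,"fin_"+n)
    for k in("pointer_tip","mark_tip","grip_mid"):
        for d in landmark_of(c,k)[:1]: print(n,k,round(d["confidence"],2),stand(world(c,d["location"])))
    S=stand(cloud(c));ok=c["range_z"]>0;x,y,z=S[...,0],S[...,1],S[...,2]
    for nm,(x0,x1,z0,z1) in dict(blade=(131,146,48,56),pointer=(112,124,46,57),feeler=(0,80,48,60)).items():
        m=ok&(x>x0)&(x<x1)&(z>z0)&(z<z1)&(abs(y)<25);Q=S[m]
        if len(Q)>3: print(n,nm,len(Q),"y 5/50/95%",np.percentile(Q[:,1],[5,50,95]),"z",np.median(Q[:,2]))
    plates(c,zt=.042,dz=.004,bright=60,big=150)
E
python3 m.py
```

```text
tcp stand [100.8758   0.6662  75.4489] F [1.0891 9.2124 4.7086] ff 58.92907022964209 t 20.6833
wrist pointer_tip 0.63 [121.3992   4.9897  54.0935]
wrist mark_tip 0.84 [137.9237  -4.8446  50.8188]
wrist grip_mid 0.78 [99.736   1.0378 84.2307]
wrist blade 153 y 5/50/95% [-2.3462 -0.4872  0.063 ] z 52.8001041046024
wrist pointer 66 y 5/50/95% [0.2034 2.8894 3.7718] z 52.47053080118509
wrist feeler 1625 y 5/50/95% [-1.8428  1.7457  3.7584] z 54.2774666502214
blob [  44  154   98   73 5986] c [459.5173 126.2514] size [51.5923 45.5404] axis 4.9 z 0.04254682075623242
blob [296 213  32  28 470] c [595.7936 114.0848] size [18.8447 20.2759] axis 177.1 z 0.04063327582602752
blob [  62  238   85   51 3811] c [464.1456  77.2029] size [51.5395 38.5213] axis 5.6 z 0.042584363962204635
top grip_mid 0.44 [101.2394   4.3433  82.4107]
top feeler 35 y 5/50/95% [-5.6133  2.6165  5.5109] z 53.67722179384593
blob [201 181  28  17 361] c [462.953  107.5663] size [50.6521 87.9704] axis 95.2 z 0.04283593703664912
blob [ 13 204  31  43 481] c [333.3152 691.1343] size [116.9603  95.4256] axis 20.2 z 0.042554794
[... 217 characters left out ...]
7406226113105
scene pointer 5 y 5/50/95% [0.2871 2.6851 4.1531] z 51.593308641093685
scene feeler 63 y 5/50/95% [-0.3439  4.1433  6.5355] z 52.450409849790326
blob [  0  65 140  25 196] c [2366.1245 -996.5688] size [344.7756 929.3604] axis 90.5 z 0.042291308362386426
blob [228  78 133  17 213] c [  917.8881 -1440.1417] size [ 49.393  920.2881] axis 178.9 z 0.04165261080398386
blob [432 101  80  11 157] c [ -129.2119 -1440.9554] size [ 31.8199 377.3435] axis 179.8 z 0.04251851325811912
blob [235 183  23  17 226] c [478.4562 -61.9195] size [ 45.3526 112.3707] axis 102.1 z 0.03930440715956535
blob [208 207  30  21 330] c [461.2311 105.5403] size [51.5451 93.26  ] axis 96.0 z 0.04150359618328581
```

The pointer is about 3 mm short of the blade, so I'll pull a little further.

Emit:
play_rows([
  {"x": -0.15, "y": 0, "z": 0, "ax": 0, "ay": 0, "az": 0},
  {"x": -0.15, "y": 0, "z": 0, "ax": 0, "ay": 0, "az": 0},
  {"x": 0, "y": 0, "z": 0, "ax": 0, "ay": 0, "az": 0},
  {"x": 0, "y": 0, "z": 0, "ax": 0, "ay": 0, "az": 0},
  {"x": 0, "y": 0, "z": 0, "ax": 0, "ay": 0, "az": 0},
  {"x": 0, "y": 0, "z": 0, "ax": 0, "ay": 0, "az": 0},
  {"x": 0, "y": 0, "z": 0, "ax": 0, "ay": 0, "az": 0},
  {"x": 0, "y": 0, "z": 0, "ax": 0, "ay": 0, "az": 0},
  {"x": 0, "y": 0, "z": 0, "ax": 0, "ay": 0, "az": 0},
  {"x": 0, "y": 0, "z": 0, "ax": 0, "ay": 0, "az": 0},
])

```text
time_s: 22.12
tool_pos: [0.562, 0.1114, 0.0754]
ee_rot: [0.673, 0.74, 0.002, 0.0]
wrist_force: [0.4, 8.8, 4.2]
grip_width: 0.0206
finger_force: 58.9
```

```bash
python3 m.py | grep -v blob; python3 -c "
import cv2;i=cv2.imread('pics/fin_wrist.png');cv2.imwrite('pics/fc.png',cv2.resize(i[130:330,180:400],None,fx=2.7,fy=2.7,interpolation=cv2.INTER_CUBIC))"
```

```text
tcp stand [100.8541  -2.2801  75.4226] F [0.3691 8.7969 4.1682] ff 58.929632627405226 t 22.1167
wrist pointer_tip 0.63 [120.824    1.511   50.5009]
wrist mark_tip 0.86 [137.9267  -1.3706  51.6209]
wrist grip_mid 0.85 [98.8515 -2.3038 84.2478]
wrist blade 162 y 5/50/95% [-2.6409 -0.5812  0.1422] z 52.86049758515722
wrist pointer 66 y 5/50/95% [-2.7841  0.0385  0.9047] z 52.35086010467688
wrist feeler 1634 y 5/50/95% [-4.7473 -1.1625  0.854 ] z 54.31771242006098
top mark_tip 0.46 [ 3.9104  0.0318 34.8653]
top grip_mid 0.53 [102.6423  -0.5861  80.6378]
top feeler 34 y 5/50/95% [-2.707   0.0593  2.6488] z 54.81294823373861
scene pointer_tip 0.75 [124.5491   4.0195  53.0907]
scene mark_tip 0.52 [128.8499   0.997   48.8981]
scene grip_mid 0.6 [100.9159   0.3235  80.5129]
scene blade 6 y 5/50/95% [-0.4382  1.417   2.5834] z 51.75372677981327
scene pointer 5 y 5/50/95% [-1.5733  0.1791  1.9978] z 50.54143975680514
scene feeler 67 y 5/50/95% [-4.3325  0.99    3.0272] z 52.10734853752519
```

View pics/fc.png

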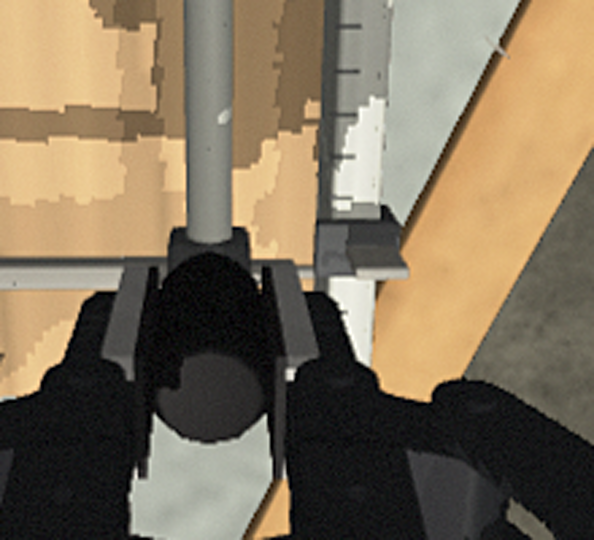

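The crop shows the end block at (210,245), held by the fingers, in line with the clip blade at (380,268). The measured centres are about -0.9 mm for the pointer and -1.2 mm for the blade. Everything is at rest, so I'm handing in.

```bash
python3 -c "
from workcell import *
print(hand_in())"
```

```text
the job is handed in; nothing more can be done
None
```

Job handed in, with no verdict returned: both plates are stacked square on the pad, and the rod is held out against its spring with the pointer measured within about 1 mm of the mark.

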